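# Fetch the stapler from the push-to-open cupboard

### The job

Fetch the stapler from the low white cupboard on the desk and set it down, standing on its base, in the middle of the grey desk mat; put it down from the hand, do not drop it. The cupboard has no handle: press its door in near the free edge until the latch clicks, let it spring ajar, catch it and swing it wide open (about a right angle), then pull the wooden tray out to its stop to reach the stapler. Leave the door open, the tray out and the tape dispenser in the tray, and do not disturb the mug or the magazines.

Things in the scene. Friction and masses are not known exactly. Their poses are not given: they have to be found in the camera images.
- cupboard: Low white cupboard fixed to the desk, 240 deep x 230 wide x 100 mm high. Origin: centre of its underside. Its front (door) faces its own -x; own +y runs along the front from hinge to free edge. The top board covers only own x -50 to +120 mm: behind the door it is open above for 70 mm. A small spring plunger by the hinge (own y -88, height 83 mm) then sticks 13 mm out of the front; the latch is at own y 100.
- door (a joint): Door angle, rad: 0 shut and latched, negative pressed in (stop -0.028, 6 mm at the free edge), positive open (stop 1.9), counter-clockwise from above. Pressed in to -0.02 (about 4 N near the free edge) the latch lets go; on release it springs ajar to 0.3 to 0.45 in under 1 s and stays where left (hinge friction 0.04 N m). It cannot be pulled open unpressed and does not latch again.
- door_hinge (a point): Point on the upright hinge axis of the door, at mid-height of the door (51 mm above the desk): at own (-131, -113) mm of the cupboard. At the hinge-side front corner.
- door_press (a point): Place to press, on the outer face of the white door, 170 mm from the hinge axis, 70 mm above the desk; moves with the door. The door is 14 mm thick (7 mm either side of the hinge axis), 226 mm wide from hinge axis to free edge, and stands 6 to 96 mm above the desk. Axes as the cupboard's when shut, turning with the door.
- tray (a joint): How far the wooden tray inside the cupboard is pulled out, in m: 0 home, 0.17 at its stop. It slides towards the cupboard's own -x with 1.5 N of friction, and the shut door is in its way.
- tray_front (a point): Middle of the top edge of the tray's front wall, 72 mm above the desk; moves with the tray. The wall is 12 mm thick (along the cupboard's x), 206 mm wide, 60 mm high, and can be pinched from above; at home it lies at the cupboard's own x = -106 mm. The two things in the tray stand to either side, so its middle is clear behind. Axes as the cupboard's.
- tray_floor (a point): Centre of the tray's inner floor, 28 mm above the desk; moves with the tray, axes as the cupboard's. The tray is 200 x 206 mm; sides and back 16 mm high above the floor, a 12 mm high divider along x in the middle parts it into two compartments 97 mm wide.
- stapler: Black and steel desk stapler 140 long (own x) x 36 wide (own y, at the base) x 54 mm high, 0.2 to 0.4 kg. Origin: centre of the underside of its base, own z up. The base is 10 mm thick; the arm above is 28 mm wide from 22 to 50 mm above the underside: grip it there. It stands in one of the tray's two compartments, roughly along the cupboard's x, and moves with the tray.
- tape_dispenser: Grey tape dispenser with a clear roll, 125 x 46 x 56 mm, in the other compartment of the tray. Origin: centre of its underside, own x along it. To be left in the tray.
- mat: Grey desk mat fixed flat on the desk, 220 (own x) x 300 (own y) x 5 mm. Origin: centre of its underside, on the desk. The stapler goes to its middle.
- mug: White mug, 80 mm across, 92 mm high, standing on the desk. Origin: centre of its underside. Not to be disturbed.
- magazines: Pile of four magazines, about 165 x 225 x 36 mm, on the desk. Origin: centre of its underside. Not to be disturbed.
There are look-alikes about, which are no part of the job. Leave any green look-alike of the tape_dispenser alone. Leave any green look-alike of the stapler alone.

How it is judged:
On the way, in this order (a step that is already met when the one before it is completed fails the run):
1. the shut door is pressed in until the latch clicks (value of joint door below -0.016 rad).
2. the door springs ajar (value of joint door above 0.15 rad).
3. the door is caught and swung wide open (more than 1.2 rad) (value of joint door above 1.2 rad), for 0.2 s.
4. the tray is pulled out to its stop (more than 160 of 170 mm) (value of joint tray above 0.16 m), for 0.2 s.
5. the stapler, in the grip of the fingers, is lowered upright to within 10 mm of the mat (x of stapler in the frame of mat between -0.065 and 0.065 m and y of stapler in the frame of mat between -0.1 and 0.1 m and z of stapler in the frame of mat below 0.015 m and angle between stapler's own z axis and vertical below 0.2 rad and contact force between the fingers and stapler above 0.5 N).
At the end, for the whole second after the job is handed in: The stapler stands upright (within 0.1 rad) and at rest on the mat, its centre within 65 mm (across) and 100 mm (along) of the mat's centre; the door stands open more than 1.2 rad, the tray is out more than 150 mm, and the tape dispenser is upright in the tray (x of stapler in the frame of mat between -0.065 and 0.065 m and y of stapler in the frame of mat between -0.1 and 0.1 m and z of stapler in the frame of mat between 0.002 and 0.009 m and angle between stapler's own z axis and vertical below 0.1 rad and linear speed of stapler below 0.02 m/s and value of joint door above 1.2 rad and value of joint tray above 0.15 m and x of tape_dispenser in the frame of tray_floor between -0.11 and 0.11 m and y of tape_dispenser in the frame of tray_floor between -0.11 and 0.11 m and angle between tape_dispenser's own z axis and vertical below 0.2 rad); the robot touches nothing.
It fails at once if the mug is moved by more than 30 mm or tipped (distance of mug from where it was at the start of the episode above 0.03 m or angle between mug's own z axis and vertical above 0.3 rad).
It fails at once if the magazines are moved by more than 30 mm (distance of magazines from where it was at the start of the episode above 0.03 m).
It also fails if it takes over 72 s, if anything falls off the work surface, if the arm or the gripper's body presses on something with over 40 N, if the wrist force passes 120 N, or if a joint passes its speed limit or range.

### The arm

A 6-joint arm with a two-finger parallel gripper is mounted at the origin on the work surface. World frame = base frame: x ahead of the robot, y to its left, z up, the work surface at z = 0. Lengths are in m, angles in rad, forces in N, time in s.
With the tool pointing down it reaches from about 0.275 to 0.825 m from the base axis. Payload 4.9 kg.
Tool frame: the origin (TCP) lies midway between the tips of the shut fingers; the grasp point (between the pads) lies 19 mm behind it (bot.grip_depth is the distance from the TCP to the grasp point, in m); z points along the fingers, y is the line along which they close (so a half turn about z gives the same grasp; the last joint's range is limited). The gripper opens to 85 mm and grips with 20 to 120 N. Pads are 22 mm wide; open, the fingers measure 114 mm over their backs; the gripper's body (76 mm by 85 mm) begins 54 mm behind the grasp point. The pads swing forward as they close: fully open they stand 13 mm farther back than shut.
Start: joints at [-1.268, 0.326, -0.193, 1.052, 0, 1.437], TCP at [0.233, -0.498, 0.231] pointing down, gripper open.
Joint ranges: [-2.65, 2.65], [-0.97, 1.79], [-1.3, 1.35], [-1.93, 2.1], [-1.47, 1.37], [-3.14, 3.14]. Speed limits (rad/s): [2.57, 2.57, 3.14, 3.14, 3.14, 3.14].

### API

Orientations are given as a unit quaternion [w, x, y, z].
In Python, from cell import bot gives the robot as it stands. Calls block until the motion is done:
- bot.move_pose(position, orientation): joint-space move of the TCP to a pose.
- bot.move_linear(position, speed=0.15, rotation=None, until_force=None): straight line of the TCP; rotation=None keeps the orientation; speed is the mean speed in m/s. With until_force (N) it stops when the force on the tool has changed by that much, and returns True; else False.
- bot.goto_joints(angles): joint-space move.
- bot.set_gripper(opening, grasp_force=None): opening from 0.0 (shut) to 1.0 (fully open); grasp_force is the grip in N (None keeps the last); returns when the fingers have stopped.
- bot.wait(seconds).
- bot.solve_ik(position, orientation): joint angles nearest the present ones, or None.
- bot.camera(name): name is "side" or "top" or "wrist"; returns the picture (480x640x3 uint8, red, green, blue); there is no depth.
- bot.calibration(name): a dict with "mtx" (3x3 intrinsics, pixels), "extrinsics" (4x4, takes a point from world to camera coordinates); the wrist camera has in their place "hand_eye" (4x4, takes a point from camera to tool coordinates, whose origin is the TCP and whose axes are the flange's). Camera axes: x right, y down, z forward; pixel columns grow to the right and rows downward; lengths in m; the calibration is good to about 2 mm. A picture is of the moment at which its call begins: read the wrist's pose just before it. calibration takes no time and is no camera call.
A pose or a line that the arm cannot do raises bot.PlanningError and nothing moves.
- bot.close_job(): hands the job in; it is judged then, once.
Trained networks look in the newest picture that a camera, given by its name, has taken for a name from the list of things; names that differ only in an ending like _2 or _b are one class to them, and where a whole thing is asked for, a point or a joint stands for the part that bears it (a point fixed in the world has none). Each returns a list of dicts, best first, with "confidence" (0 to 1); they miss things now and then, are a little off and sometimes report something else, mostly with a low value. They report only what shows in the picture. A call takes as long as a camera call. They do not tell look-alikes from the thing itself.
- bot.search_frame(camera, thing): "bbox" ([left, top, width, height] in pixels, round what is visible of it).
Readings, each from a call of its own:
- bot.read_clock(): time.
- bot.read_joint_positions(): joint angles.
- bot.read_joint_vel(): joint speeds.
- bot.read_joint_efforts(): joint torques, N m.
- bot.read_position(): TCP position.
- bot.read_tool_rot(): TCP orientation.
- bot.read_ft_force(): force on the tool from outside, world axes, zero at the start.
- bot.read_moment(): the same for the moment, N m.
- bot.read_gripper_width(): opening from 0.0 (shut) to 1.0 (fully open).
- bot.read_finger_force(): force on a finger pad.
Only numpy, scipy, OpenCV 4.12 (cv2) and the standard library are available. Lean on these libraries where they do the work, as an engineer would, in place of code of your own. Each camera call takes 0.05 s, during which the arm holds its last target. There are 200 camera calls.

## Working session

There is one attempt and no reset: what is moved stays moved. The work goes in short steps, each a Python script; the robot and the scene stay as the last script left them, time stands still between calls to the robot, and variables do not carry over. Pictures are saved under pics/ and viewed, at most 10 in all, crops included, and the job is handed in when it is done.

```bash
mkdir -p pics
python3 - <<'E'
from cell import bot
import cv2,numpy as np
ims=[]
for c in("top","side"):
    im=bot.camera(c); cv2.imwrite(f"pics/{c}0.png",im[:,:,::-1])
    for t in("cupboard","door","tray","stapler","tape_dispenser","mat","mug","magazines"):
        print(c,t,[(d["bbox"],round(d["confidence"],2)) for d in bot.search_frame(c,t)][:3])
    k=bot.calibration(c); print(k["mtx"].round(1).tolist(),k["extrinsics"].round(4).tolist())
print(bot.calibration("wrist"),bot.read_tool_rot(),bot.read_clock())
E
```

```text
top cupboard [([318.6, 154.7, 123.5, 114.8], 0.91), ([317.9, 169.2, 21.4, 102.2], 0.67)]
top door [([316.7, 168.8, 17.3, 99.2], 0.84)]
top tray [([330.0, 173.3, 34.4, 82.2], 0.67)]
top stapler [([393.1, 349.0, 53.2, 55.2], 0.83), ([499.1, 277.4, 51.7, 59.9], 0.6), ([82.1, 203.5, 137.6, 109.2], 0.4)]
top tape_dispenser [([358.9, 301.6, 53.6, 22.5], 0.97), ([469.6, 209.0, 26.9, 47.0], 0.8), ([362.8, 223.7, 5.1, 24.7], 0.45)]
top mat [([82.6, 203.5, 138.0, 114.1], 0.94)]
top mug [([266.9, 106.9, 36.2, 46.3], 0.65)]
top magazines [([167.7, 102.2, 95.4, 75.0], 0.8), ([318.8, 166.4, 18.3, 104.6], 0.58)]
[[451.9, 0.0, 315.5], [0.0, 451.9, 240.1], [0.0, 0.0, 1.0]] [[0.0151, -0.9994, -0.0303, -0.1092], [-0.9904, -0.0108, -0.1378, 0.5179], [0.1374, 0.0321, -0.99, 1.0683], [0.0, 0.0, 0.0, 1.0]]
side cupboard [([255.0, 184.3, 87.4, 81.3], 0.87)]
side door [([255.8, 233.8, 89.1, 31.4], 0.57)]
side tray [([265.6, 222.9, 65.4, 14.2], 0.77)]
side stapler [([401.7, 201.2, 39.3, 30.1], 0.84), ([272.6, 222.9, 12.5, 17.9], 0.75), ([349.2, 155.0, 39.0, 24.3], 0.62)]
side tape_dispenser [([364.3, 212.2, 2
[... 345 characters left out ...]
0.072, 0.0066, 0.4956], [-0.0538, 0.6777, -0.7333, 0.1786], [0.0483, -0.7318, -0.6799, 1.2493], [0.0, 0.0, 0.0, 1.0]]
{'mtx': array([[344.37472731,   0.        , 319.55705592],
       [  0.        , 344.37472731, 233.7680563 ],
       [  0.        ,   0.        ,   1.        ]]), 'hand_eye': array([[-7.43405706e-04, -9.56393147e-01, -2.92081488e-01,
         7.37413943e-02],
       [ 9.99999448e-01, -9.27875252e-04,  4.93041302e-04,
        -2.82892042e-05],
       [-7.42556507e-04, -2.92080960e-01,  9.56393309e-01,
        -1.42233254e-01],
       [ 0.00000000e+00,  0.00000000e+00,  0.00000000e+00,
         1.00000000e+00]])} [1.60490764e-05 9.76239956e-01 2.16692289e-01 4.57473927e-06] 0.9
```

View pics/top0.png

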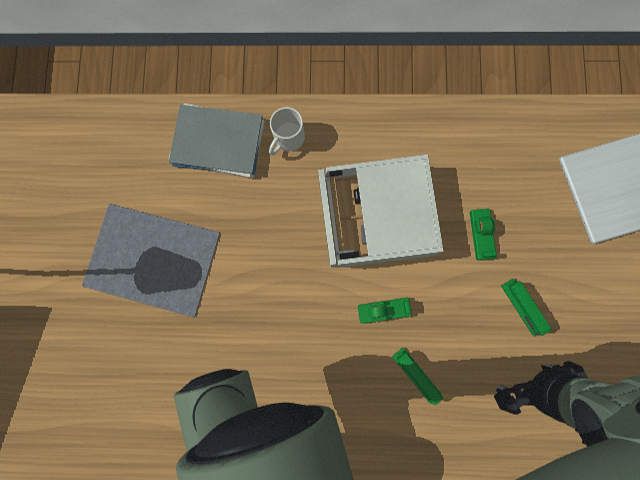

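View pics/side0.png

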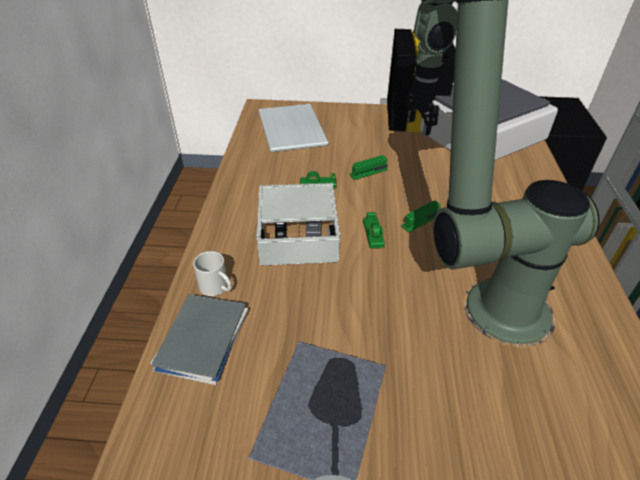

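```bash
cat > h.py <<'E'
from cell import bot
import cv2,numpy as np
from scipy.spatial.transform import Rotation as R
def ray(c,uv,z,TE=None):
    k=bot.calibration(c); K=k["mtx"]
    if c=="wrist":
        T=TE@k["hand_eye"]
    else: T=np.linalg.inv(k["extrinsics"])
    d=T[:3,:3]@np.linalg.inv(K)@np.array([uv[0],uv[1],1.]); o=T[:3,3]
    return o+d*(z-o[2])/d[2]
def tool():
    T=np.eye(4);q=bot.read_tool_rot();T[:3,:3]=R.from_quat([q[1],q[2],q[3],q[0]]).as_matrix();T[:3,3]=bot.read_position();return T
def down(yaw,tilt=0):
    "tool z down, tool y axis (closing line) at yaw from world x"
    y=np.array([np.cos(yaw),np.sin(yaw),0]);z=np.array([0,0,-1.]);x=np.cross(y,z)
    q=R.from_matrix(np.c_[x,y,z]).as_quat();return [q[3],q[0],q[1],q[2]]
E
python3 - <<'E'
from h import *
im=cv2.imread("pics/top0.png")
cv2.imwrite("pics/c1.png",cv2.resize(im[145:280,305:455],None,fx=5,fy=4.4,interpolation=cv2.INTER_CUBIC) if 0 else cv2.resize(im[150:275,310:450],None,fx=4.8,fy=4.8,interpolation=cv2.INTER_CUBIC))
for n,uv,z in [("bf",(428,155),.1),("bh",(442,249),.1),("fh",(331,266),.1),("ff",(319,169),.1),("mug",(287,118),.092)]: print(n,ray("top",uv,z).round(4))
mat=[ray("top",p,.005)for p in[(110,205),(220,233),(195,317),(83,287)]]
print(np.round(mat,3),np.mean(mat,0))
for uv in [(184,104),(264,116),(255,177),(169,164)]: print("mag",ray("top",uv,.036).round(3))
E
```

```text
bf [ 0.7137 -0.3645  0.1   ]
bh [ 0.4929 -0.3918  0.1   ]
fh [ 0.4511 -0.1407  0.1   ]
ff [ 0.6784 -0.1103  0.1   ]
mug [ 0.807  -0.0313  0.092 ]
[[0.609 0.428 0.005]
 [0.539 0.14  0.005]
 [0.329 0.193 0.005]
 [0.398 0.48  0.005]] [0.46853162 0.31024074 0.005     ]
mag [0.868 0.24  0.036]
mag [0.836 0.033 0.036]
mag [0.676 0.051 0.036]
mag [0.709 0.27  0.036]
```

View pics/c1.png

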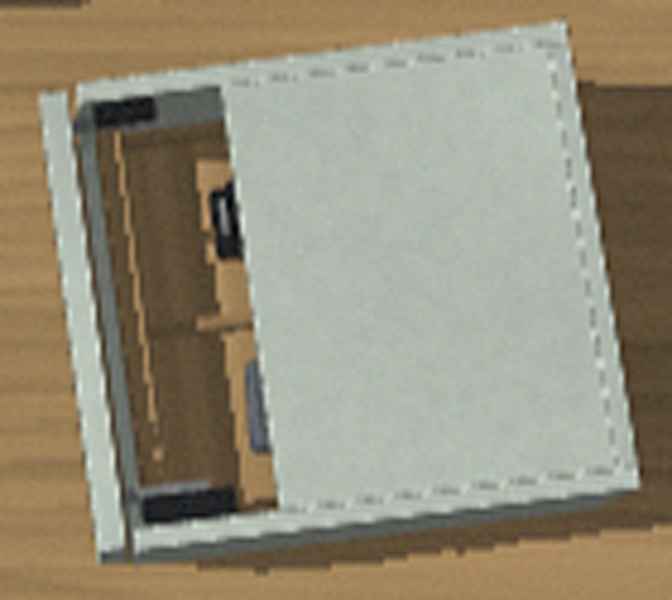

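```bash
cat >> h.py <<'E'
import json,os
if os.path.exists("cup.json"): C=np.array(json.load(open("cup.json")))
def W(x,y,z): # cupboard own -> world (m)
    c,s=np.cos(C[2]),np.sin(C[2]); return np.array([C[0]+c*x-s*y,C[1]+s*x+c*y,z])
def best(p,yaw):
    "IK-feasible orientation among the two half-turns, least joint travel"
    j0=np.array(bot.read_joint_positions());o=[]
    for y in(yaw,yaw+np.pi):
        q=bot.solve_ik(p,down(y))
        if q is not None:o.append((np.abs(np.array(q)-j0).max(),y,q))
    o.sort(key=lambda t:t[0]);return o[0][1]
E
python3 - <<'E'
from h import *
from scipy.optimize import least_squares
px=np.array([(566,22),(638,487),(135,553),(77,88),(40,95),(100,553)])/4.8+[310,150]
own=np.array([(120,115,100),(120,-115,100),(-120,-115,100),(-120,115,100),(-138,113,96),(-138,-113,96)])/1e3
w=np.array([ray("top",p,o[2])for p,o in zip(px,own)])[:,:2]
f=lambda v:(np.array([v[0]+np.cos(v[2])*own[:,0]-np.sin(v[2])*own[:,1],v[1]+np.sin(v[2])*own[:,0]+np.cos(v[2])*own[:,1]]).T-w).ravel()
r=least_squares(f,[.58,-.25,-1.45]);print(r.x,(r.fun*1e3).round(1))
json.dump(list(r.x),open("cup.json","w"))
import h;h.C=r.x
print("press",W(-.138,.057,.07),"hinge",W(-.131,-.113,.05),"trayfront",W(-.106,0,.07),"out",W(-.276,0,.07),"stapler",W(-.2,.05,.05))
th=r.x[2]
for n,p,y in[("pre",W(-.20,.057,.2),th+np.pi/2),("tray",W(-.106,0,.05),th),("trayout",W(-.276,0,.05),th),("st",W(-.2,.05,.05),th+np.pi/2),("mat",[.4685,.31,.03],th+np.pi/2)]:
    for yy in(y,y+np.pi):
        q=bot.solve_ik(p,down(yy));print(n,None if q is None else np.round(q,2))
E
```

```text
[ 0.58400574 -0.26066077 -1.43337224] [-0.3  0.5 -0.8 -1.6  0.5 -0.7  1.4  0.7 -0.7  0.1 -0.1  0.9]
press [ 0.62156346 -0.11615327  0.07      ] hinge [ 0.45412514 -0.14637591  0.05      ] trayfront [ 0.56948459 -0.15566012  0.07      ] out [0.54619596 0.01273714 0.07      ] stapler [ 0.60613596 -0.05569674  0.05      ]
pre [-0.21  0.47 -0.06  1.04  0.    1.22]
pre [-0.21  0.47 -0.06  1.04  0.   -1.92]
tray [-0.39  0.57 -0.31  0.69  0.    2.61]
tray [-0.39  0.57 -0.31  0.69  0.   -0.53]
trayout [-0.11  0.51 -0.43  0.63  0.    2.89]
trayout [-0.11  0.51 -0.43  0.63  0.   -0.25]
st [-0.21  0.6  -0.26  0.71  0.    1.22]
st [-0.21  0.6  -0.26  0.71  0.   -1.92]
mat [ 0.45  0.56 -0.4   0.61  0.    1.89]
mat [ 0.45  0.56 -0.4   0.61  0.   -1.26]
```

Run:
```python
from h import *
bot.set_gripper(0.0)
q=down(C[2]+np.pi/2)
bot.move_pose(W(-.21,.057,.22),q)
bot.move_linear(W(-.21,.057,.058),speed=.2)
bot.move_linear(W(-.165,.057,.058),speed=.1)
r=bot.move_linear(W(-.12,.057,.058),speed=.02,until_force=12)
p=bot.read_position();print(r,p,bot.read_ft_force())
bot.wait(.1)
bot.move_linear(W(-.30,.03,.058),speed=.3)
bot.move_linear(W(-.30,.03,.2),speed=.3)
im=bot.camera("top");cv2.imwrite("pics/top1.png",im[:,:,::-1])
print([(d["bbox"],d["confidence"])for d in bot.search_frame("top","door")],bot.read_clock())
```

```text
True [ 0.62040117 -0.10747879  0.05769098] [0.22062476 2.55861512 1.77198845]
[([287.1, 177.0, 46.7, 89.4], 0.93)] 8.025
```

View pics/top1.png

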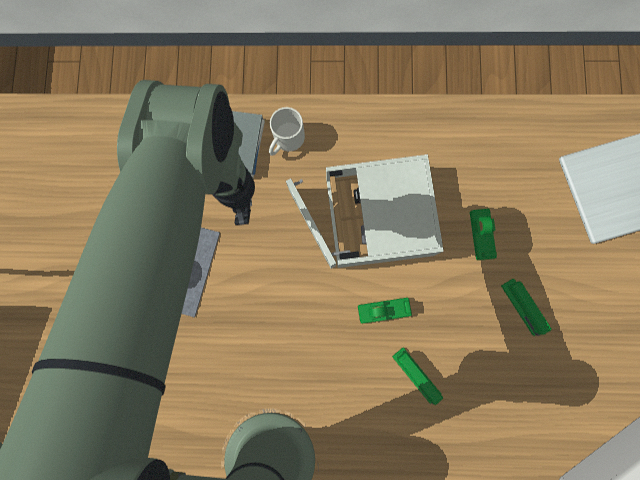

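Run:
```python
from h import *
w=ray("top",(291,181),.096);h=W(-.131,-.113,.096);v=w-h
a=np.arctan2(v[1],v[0])-(C[2]+np.pi/2);print("door",a,np.hypot(*v[:2]))
def P(t,z,r=.19,off=.03): return W(-.131-r*np.sin(t)+off*np.cos(t),-.113+r*np.cos(t)+off*np.sin(t),z)
O=lambda t:down(C[2]+np.pi/2+t)
bot.move_pose(P(a,.2),O(a))
print("ins",bot.move_linear(P(a,.055),speed=.2,until_force=8),bot.read_position())
for t in np.arange(a+.2,1.6,.2).tolist()+[1.56,1.70]:
    bot.move_linear(P(t,.055),speed=.15,rotation=O(t))
bot.move_linear(P(1.70,.055,off=.045),speed=.05)
bot.move_linear(P(1.70,.2,off=.045),speed=.3)
bot.move_linear(W(-.106,.0,.22),speed=.4)
im=bot.camera("top");cv2.imwrite("pics/top2.png",im[:,:,::-1])
print([(d["bbox"],d["confidence"])for d in bot.search_frame("top","door")],bot.read_clock())
```

```text
door 0.3406592815352013 0.22078596261108305
ins False [ 0.63742345 -0.08517497  0.05619987]
[([82.4, 202.3, 136.6, 111.2], 0.71)] 14.4917
```

View pics/top2.png

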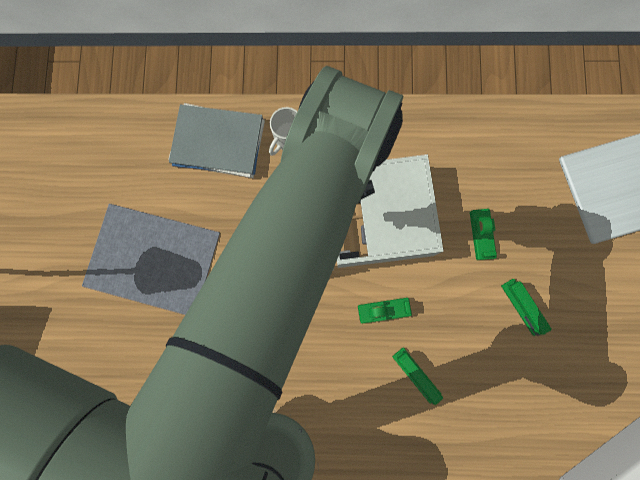

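Run:
```python
from h import *
a=bot.camera("side")[130:370,180:440];T=tool();np.save("T.npy",T);b=bot.camera("wrist")
cv2.imwrite("pics/m3.png",np.hstack([cv2.resize(a,(390,360)),cv2.resize(b,(410,360))])[:,:,::-1]);print(T.round(3),bot.read_clock())
```

```text
[[-0.964 -0.265 -0.002  0.568]
 [-0.265  0.964  0.001 -0.154]
 [ 0.002  0.002 -1.     0.219]
 [ 0.     0.     0.     1.   ]] 14.5917
```

View pics/m3.png

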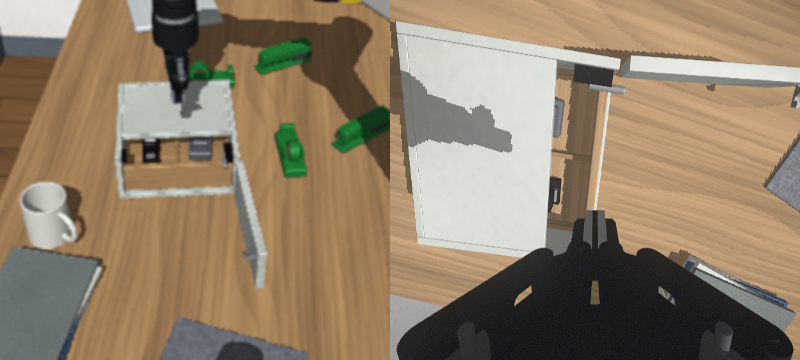

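Run:
```python
from h import *
bot.set_gripper(.45,grasp_force=40)
q=down(C[2]+np.pi)
bot.move_linear(W(-.106,0,.15),speed=.25,rotation=q)
print("touch",bot.move_linear(W(-.106,0,.049),speed=.1,until_force=6),bot.read_position())
bot.set_gripper(0.)
print(bot.read_gripper_width(),bot.read_finger_force())
p0=bot.read_position()
print("stop",bot.move_linear(W(-.277,0,.049),speed=.12,until_force=20))
p=bot.read_position();print(np.linalg.norm(p-p0),bot.read_ft_force(),bot.read_gripper_width())
bot.wait(.3)
bot.set_gripper(.45)
bot.move_linear(W(-.276,0,.2),speed=.3)
bot.move_pose(W(-.20,-.0,.28),down(C[2]+np.pi/2))
T=tool();np.save("T.npy",T);im=bot.camera("wrist");cv2.imwrite("pics/w4.png",im[:,:,::-1])
print([(d["bbox"],d["confidence"])for d in bot.search_frame("wrist","stapler")],T[:3,3],bot.read_clock())
```

```text
touch False [ 0.5700806  -0.15589401  0.04970451]
0.12854028097156286 42.36482083797455
stop False
0.17005602293241928 [-1.5953295   0.69570054  7.24189959] 0.1323695394082717
[([351.4, 171.5, 35.5, 127.4], 0.75), ([1.8, 320.5, 89.6, 78.3], 0.72)] [ 0.55610062 -0.06230291  0.27885391] 21.275
```

View pics/w4.png

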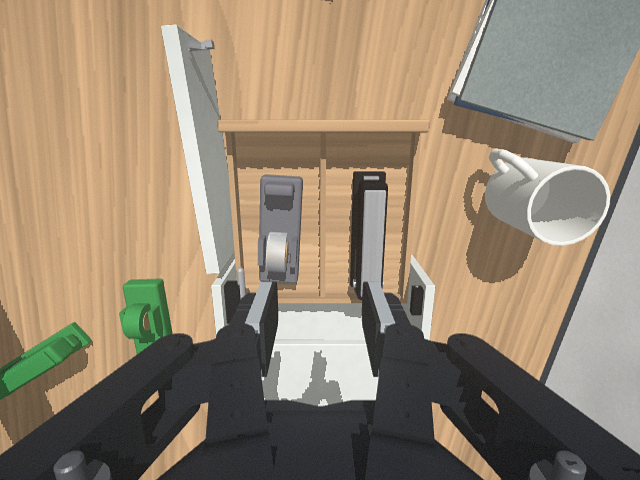

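Run:
```python
from h import *
T=np.load("T.npy")
c,s=np.cos(C[2]),np.sin(C[2])
own=lambda w:np.array([[c,s],[-s,c]])@(w[:2]-C[:2])
for uv,z in[((369,172),.038),((369,297),.038),((375,191),.08),((372,297),.08),((320,127),.072)]:
    print(uv,own(ray("wrist",uv,z,T)).round(4))
```

```text
(369, 172) [-0.2287  0.053 ]
(369, 297) [-0.076   0.0594]
(375, 191) [-0.215   0.0538]
(372, 297) [-0.0978  0.056 ]
(320, 127) [-0.276  -0.0011]
```

Run:
```python
from h import *
bot.set_gripper(.65)
y=C[2]+np.pi/2+.02
bot.move_linear(W(-.159,.0545,.15),speed=.25,rotation=down(y))
print("touch",bot.move_linear(W(-.159,.0545,.046),speed=.1,until_force=6),bot.read_position())
bot.set_gripper(0.,grasp_force=60)
print(bot.read_gripper_width(),bot.read_finger_force())
bot.move_linear(W(-.159,.0545,.20),speed=.15)
print(bot.read_gripper_width(),bot.read_finger_force(),bot.read_ft_force())
bot.move_linear([.4685,.31,.2],speed=.25)
im=bot.camera("side");T=tool();w=bot.camera("wrist")
cv2.imwrite("pics/m5.png",np.hstack([cv2.resize(im,(400,300)),cv2.resize(w,(400,300))])[:,:,::-1]);print(bot.read_clock())
```

```text
touch False [ 0.61683468 -0.09585291  0.0467432 ]
0.32145763258888543 59.760223031044006
0.32061326963577547 59.0146404504776 [ 0.11937287 -1.37775239 -3.61901084]
27.025
```

View pics/m5.png

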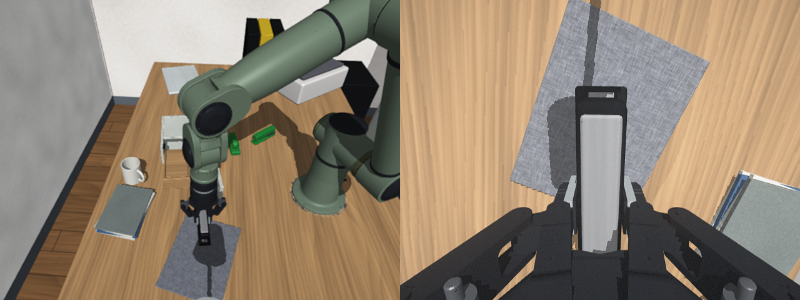

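Run:
```python
from h import *
x,y=.4685,.31
bot.move_linear([x,y,.04],speed=.15)
print("down",bot.move_linear([x,y,.019],speed=.02,until_force=5),bot.read_position(),bot.read_ft_force(),bot.read_finger_force())
bot.wait(.2)
bot.set_gripper(.65); bot.wait(.2)
bot.move_linear([x,y,.2],speed=.15)
bot.move_linear([x-.1,y-.1,.28],speed=.25)
bot.goto_joints([-1.268,.326,-.193,1.052,0,1.437])
a=bot.camera("top");s=bot.camera("side")
print([(d["bbox"],round(d["confidence"],2))for c in("top","side")for d in bot.search_frame(c,"stapler")])
cv2.imwrite("pics/m6.png",np.hstack([a[80:400,50:470],s[160:480,140:460]])[:,:,::-1]);print(bot.read_clock())
```

```text
down True [0.46832989 0.30990926 0.02389958] [-0.72582289 -0.49588209  4.23437028] 60.01255452632904
[([394.8, 351.1, 48.2, 51.4], 0.76), ([117.2, 247.2, 63.9, 22.5], 0.71), ([501.6, 280.0, 49.2, 53.7], 0.7), ([313.8, 366.4, 20.0, 75.5], 0.84), ([398.6, 203.3, 40.9, 29.4], 0.84), ([348.8, 153.7, 42.2, 24.8], 0.57), ([262.5, 234.4, 74.9, 66.2], 0.41), ([307.5, 240.5, 18.0, 34.0], 0.31)]
34.6917
```

View pics/m6.png

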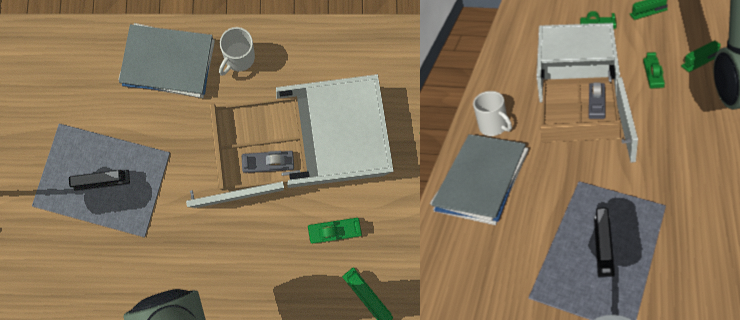

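The picture shows the stapler standing in the middle of the mat, with the door open, the tray out and the dispenser still in it. The mug and magazines are where they were.

```bash
python3 -c "
from cell import bot
print(bot.close_job())"
```

```text
the job is handed in; nothing more can be done
None
```

The job is handed in at about 35 s of the 72 s allowed: the stapler stands on its base in the middle of the mat, the door and tray are open, the tape dispenser is in the tray, and the mug and magazines look undisturbed; no verdict was returned.

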